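# Stand the amber glass plate on the viewing easel

### The job

Take the amber glass plate by its top edge, slide it up along its leaning slot until it is right out of the rack, and stand it on the black easel: bottom edge wholly on the ledge behind the lip, back flat against the panel. Set it down on the ledge before you let go of it, then leave it standing there. Leave the other two plates in their slots and do not disturb anything else on the bench.

Things in the scene. Friction and masses are not known exactly. Their poses are not given: they have to be found in the camera images.
- amber: framed glass plate, amber glass in a black frame, whole top edge bound in orange. 110 mm wide (its y), 130 mm high (its z), 9 mm thick (its x), about 0.18 kg. Origin: middle of the bottom edge. z points up the plate; in the rack its top leans 30 degrees from vertical towards rack -x. The plate to move.
- amber_top (a point): middle of the amber plate's top edge (130 mm up its z from the origin).
- green: framed glass plate, green glass in a black frame, whole top edge bound in green. 110 mm wide (its y), 130 mm high (its z), 9 mm thick (its x), about 0.18 kg. Origin: middle of the bottom edge. z points up the plate; in the rack its top leans 30 degrees from vertical towards rack -x. Stays in the rack.
- green_top (a point): middle of the green plate's top edge.
- blue: framed glass plate, blue glass in a black frame, whole top edge bound in blue. 110 mm wide (its y), 130 mm high (its z), 9 mm thick (its x), about 0.18 kg. Origin: middle of the bottom edge. z points up the plate; in the rack its top leans 30 degrees from vertical towards rack -x. Stays in the rack.
- blue_top (a point): middle of the blue plate's top edge.
- rack: fixed wooden rack, x from -155 to +105 mm, 136 mm wide (y), side walls 90 mm high, on the robot's left or right, yaw up to 0.3 rad. Origin: on the table below the middle slot's foot; z up. Three slots lean 30 degrees from vertical, top towards rack -x; a plate may be in any. Gap between neighbouring plates 56 mm square to their faces; along the slope the -x neighbour stands 37 mm higher.
- slot0 (a point): foot of the slot nearest the rack's -x end, 30 mm above the table, at rack x = -75 mm (the others at 0 and +75). Slot: bottom bar and grey guide ribs at both ends that hold only the outer 7 mm of a plate's side edges, up to 75 mm from its foot along the slope, 2 mm play at each face, 4 mm at each side. The upper 55 mm of a plate stands clear.
- easel: fixed easel, black panel and ledge on a grey base 150 by 170 mm, yaw up to 0.3 rad. Origin: on the table below the seat; z up. The panel leans 30 degrees from vertical, top towards easel -x; its supporting face looks to +x and up. Panel and ledge 160 mm wide (y). Panel reaches 85 mm up the slope from the ledge. Ledge: square to the panel, sloping down to it, 26 mm deep to a 10 mm high lip.
- easel_seat (a point): 30 mm above the easel's origin: where the origin of a plate that is well seated and centred lies (the panel face is 4.5 mm behind it, the ledge surface passes through it).
- jug: silver jug on a foot, 140 mm high, at the back of the bench. Leave it alone. Origin: its underside.
- dish: clear flat dish, 84 mm across and 13 mm high, lying between rack and easel. Leave it alone. Origin: its underside.
- brush: brush 150 mm long, lying between rack and easel, pointing away from the robot. Leave it alone. Origin: its underside.
- solvent: amber glass bottle with blue cap, 130 mm high, 56 mm across, at the back. Leave it alone. Origin: its underside.
- jar: white jar, 75 mm high, 64 mm across, at the back. Leave it alone. Origin: its underside.
- swabs: white pot of swab sticks, 165 mm high with the sticks, at the back. Leave it alone. Origin: its underside.
Not all that is in view belongs to the job. What is shaped like the amber but pink or yellow is not meant.

How it is judged:
By the outcome, as a careful person would: the job done as asked, in the order asked, and still so for the second after the job is handed in, with the robot touching nothing.
It also fails if it takes over 46 s, if anything falls off the work surface, if the arm or the gripper's body presses on something with over 40 N, if the wrist force passes 120 N, or if a joint passes its speed limit or range.

### The arm

A 6-joint arm with a two-finger parallel gripper is mounted at the origin on the work surface. World frame = base frame: x ahead of the robot, y to its left, z up, the work surface at z = 0. Lengths are in m, angles in rad, forces in N, time in s.
With the tool pointing down it reaches from about 0.25 to 0.725 m from the base axis. Payload 4 kg.
Tool frame: the origin (TCP) lies midway between the tips of the shut fingers; the grasp point (between the pads) lies 19 mm behind it; x points along the fingers, y is the direction in which the jaws open and shut, and the axes are right-handed (so a half turn about x gives the same grasp; the last joint's range is limited). The gripper opens to 85 mm and grips with 20 to 120 N. Pads are 22 mm wide; open, the fingers measure 114 mm over their backs; the gripper's body (76 mm by 85 mm) begins 54 mm behind the grasp point. The pads swing forward as they close: fully open they stand 13 mm farther back than shut.
Start: joints at [1.268, 0.241, 0.005, 1.335, 0, 1.571], TCP at [0.149, 0.477, 0.231] pointing down, gripper open.
Joint ranges: [-2.72, 2.72], [-1.05, 1.87], [-1.09, 1.28], [-1.99, 2.15], [-1.42, 1.44], [-3.14, 3.14]. Speed limits (rad/s): [2.79, 2.79, 3.14, 3.14, 3.14, 3.14].

### API

Orientations are given as a unit quaternion [x, y, z, w].
In Python, from workcell import * gives the robot as it stands.
- The arm moves only by the tool play_rows, never from a script. Its argument "plan" is a list of rows, each a list of 7 numbers: the shift along the tool's x, y, z in mm, then the turn, a rotation vector about the tool's x, y, z in rad, then the closure, from -1 (fully open) to 1 (shut). In form: [[x, y, z, rx, ry, rz, grip], ...]. A call has 1 to 20 rows; each row shifts and turns the commanded pose from where the row before left it, along the tool's axes as they then stand; what a row does not reach is not made up. A row lasts 1/12 s, in which the tool goes at most 41.7 mm and 7.16 degrees, less where a joint would pass 70% of its speed; a pose out of reach is approached as far as the arm can. A call with a gripper value outside its range is refused whole. The fingers move at their own pace and stop on an object; the grip force is fixed at half the most. Time passes only in rows, so rows that do not move let the fingers close. It gives the time, the measured TCP pose, the force and the opening at its end, in the units of the state.
- get_obs(): the state, without advancing time (a new reading comes with each control period).
- camera(name): name is "side" or "top" or "wrist"; returns a dict with "frame" (400x640x3 uint8, red, green, blue), "depth" (400x640 float32, m along the optical axis (not along the pixel's ray), 0 where there is no reading), "fx", "fy", "cx", "cy" (pixels), "distortion" ([k1, k2, p1, p2, k3] as OpenCV has them; the pictures are not rectified), "camera_from_world" (4x4, takes a point from world to camera coordinates). Camera axes: x right, y up, looking along -z (the intrinsics and any distortion apply to the point x, -y, -z); pixel columns grow to the right and rows downward; lengths in m; the calibration is good to about 2 mm. A picture is of the moment at which its call begins.
- job_done(): hands the job in, once; it reports no verdict.
Trained networks look in a picture, given as the dict that the camera call returned (one of the last four; its "shot" number tells which), for a name from the list of things; names that differ only in an ending like _2 or _b are one class to them, and where a whole thing is asked for, a point or a joint stands for the part that bears it (a point fixed in the world has none). Each returns a list of dicts, best first, with "confidence" (0 to 1); they miss things now and then, are a little off and sometimes report something else, mostly with a low value. They report only what shows in the picture. A call takes as long as a camera call. They do not tell look-alikes from the thing itself.
- search_frame(thing, picture): "centre" ([x, y, z] in m, in world coordinates, good to about 4 mm: the middle of the surface that is visible of it).
- pinpoint(thing, picture): "centre" ([x, y, z] in m, in world coordinates, good to about 4 mm: a listed point, or the origin of a listed thing).
The state is a dict: "clock": time; "joint_pos": joint angles; "joint_vel": joint speeds; "tau": joint torques, N m; "eef_pos": TCP position; "tool_rot": TCP orientation; "ft_force": force on the tool from outside, world axes, zero at the start; "ft_torque": the same for the moment, N m; "grip_width": finger opening in m.
Only numpy, scipy, OpenCV 4.12 (cv2) and the standard library are available. Lean on these libraries where they do the work, as an engineer would, in place of code of your own. Each camera call takes 0.05 s, during which the arm holds its last target. There are 200 camera calls.

## Working session

There is one attempt and no reset: what is moved stays moved. The work goes in short steps, Python scripts to look and compute and a tool call to move; the robot and the scene stay as the last step left them, time stands still between calls to the robot, and variables do not carry over. Pictures are saved under pics/ and viewed, about 8 in all and at most 12, crops included, and the job is handed in when it is done.

Besides the shell and the picture viewer there is one more tool, called by a JSON object that holds its "op" and its "data". play_rows: Moves the arm, as the interface text tells. Its arguments: {"type":"object","properties":{"plan":{"type":"array","items":{"type":"array","items":{"type":"number"}}}},"required":["plan"]}

```bash
ls; mkdir -p pics; cat > h.py <<'E'
from workcell import *
import numpy as np, cv2
from scipy.spatial.transform import Rotation as R
def save(c,n): cv2.imwrite('pics/'+n+'.png',c['frame'][:,:,::-1])
def cloud(c):
    K=np.array([[c['fx'],0,c['cx']],[0,c['fy'],c['cy']],[0,0,1]])
    v,u=np.mgrid[:400,:640]; p=np.stack([u,v],-1).reshape(-1,1,2).astype(np.float32)
    n=cv2.undistortPoints(p,K,np.array(c['distortion'],float)).reshape(400,640,2)
    d=c['depth'];P=np.stack([n[...,0]*d,-n[...,1]*d,-d],-1)
    T=np.linalg.inv(c['camera_from_world'])
    return P@T[:3,:3].T+T[:3,3]
E
python3 - <<'E'
from h import *
np.set_printoptions(precision=4,suppress=True)
o=get_obs();print(o)
for n in ['side','top']:
    c=camera(n);save(c,n+'0')
    for t in ['amber','amber_top','green_top','blue_top','slot0','rack','easel','easel_seat']:
        r=pinpoint(t,c);print(n,t,[(np.round(x['centre'],4),round(x['confidence'],2)) for x in r[:3]])
E
```

```text
pics
{'clock': 0.0, 'joint_pos': array([ 1.2679,  0.2414,  0.0037,  1.3352, -0.    ,  1.5708]), 'joint_vel': array([0.0003, 0.0006, 0.001 , 0.0009, 0.0008, 0.0002]), 'tau': array([ -0.0001, -37.2322,  25.2406,   0.0169,   0.0001,   0.    ]), 'eef_pos': array([0.1489, 0.4767, 0.2304]), 'tool_rot': array([ 0.1059,  0.6991, -0.1074,  0.6989]), 'ft_force': array([ 0.672 , -0.5991,  0.0357]), 'ft_torque': array([0.0279, 0.0404, 0.0069]), 'grip_width': 0.08547376539300218}
side amber [(array([0.6471, 0.2239, 0.033 ]), 0.74), (array([0.253 , 0.3913, 0.0041]), 0.67), (array([ 0.4068, -0.2026,  0.004 ]), 0.58)]
side amber_top [(array([0.3059, 0.272 , 0.0034]), 0.84), (array([ 0.2704, -0.1849,  0.0064]), 0.75), (array([0.5713, 0.2113, 0.0013]), 0.67)]
side green_top [(array([0.435 , 0.1894, 0.1429]), 0.59)]
side blue_top [(array([0.5107, 0.2055, 0.1448]), 0.69), (array([ 0.7799,  0.2107, -0.001 ]), 0.24)]
side slot0 [(array([0.5043, 0.2021, 0.0293]), 0.8), (array([ 0.7663, -0.0844, -0.0018]), 0.68)]
side rack [(array([ 0.5729,  0.2055, -0.0019]), 0.74), (array([ 0.7846,  0.0341, -0.0001]), 0.56)]
side easel [(array([ 0.5645, -0.2079, -0.0004]), 0.84)]
side easel_seat []
top amber [(array([0.256 , 0.3911, 0.0026]), 0.95), (array([ 0.4052, -0.2006,  0.005 ]), 0.74), (array([0.6529, 0.2245, 0.0291]), 0.66)]
top amber_top [(array([0.3057, 0.272 , 0.0055]), 0.84), (array([0.5835, 0.2122, 0.1436]), 0.81), (array([ 0.2736, -0.1828,  0.0078]), 0.64)]
top green_top [(array([0.4349, 0.1949, 0.1415]), 0.92)]
top blue_top [(array([0.5125, 0.2033, 0.1428]), 0.81), (array([ 0.6369, -0.0129,  0.0005]), 0.52)]
top slot0 [(array([0.5052, 0.2009, 0.0323]), 0.97), (array([ 0.506 , -0.0041, -0.001 ]), 0.7)]
top rack [(array([0.5839, 0.2137, 0.0031]), 0.84)]
top easel [(array([ 0.5648, -0.2102,  0.0018]), 0.78)]
top easel_seat [(array([ 0.5628, -0.2126,  0.0327]), 0.94)]
```

View pics/side0.png

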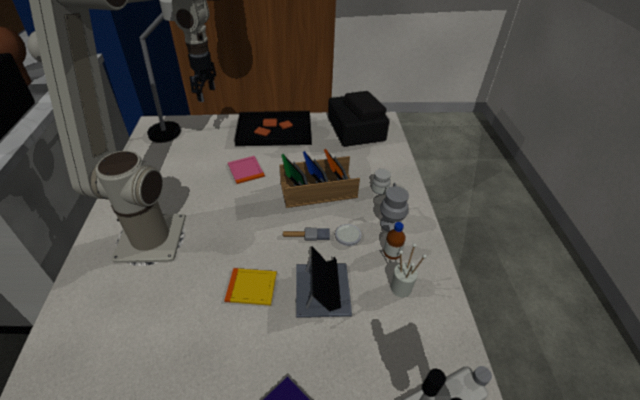

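View pics/top0.png

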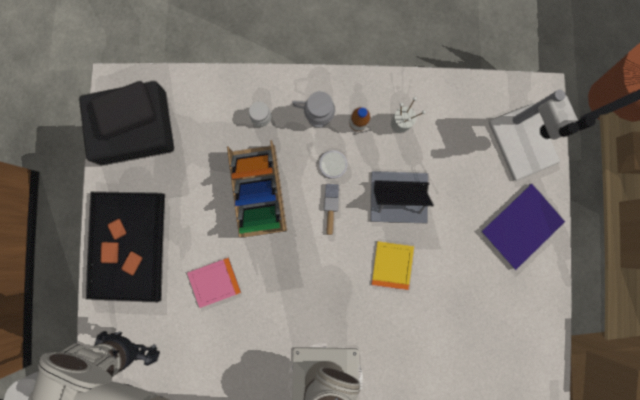

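Side and top pictures agree: the amber plate is in the far slot (rack +x end), orange edge at top-view pixel ~(251,167). The pink and yellow flat plates are decoys, and the easel is at ~(402,193). Next I refine the poses from depth.

```bash
python3 - <<'E'
from h import *
np.set_printoptions(precision=4,suppress=True)
print(R.from_quat(get_obs()['tool_rot']).as_matrix())
for n in ['top','side']:
    c=camera(n);P=cloud(c);f=c['frame'].astype(int);d=c['depth']>0
    hsv=cv2.cvtColor(c['frame'],cv2.COLOR_RGB2HSV).astype(int)
    def box(x0,x1,y0,y1,z0,z1): return d&(P[...,0]>x0)&(P[...,0]<x1)&(P[...,1]>y0)&(P[...,1]<y1)&(P[...,2]>z0)&(P[...,2]<z1)
    m=box(.5,.66,.12,.3,.1,.17)&(hsv[...,1]>150)&(hsv[...,0]<20)
    Q=P[m];print(n,'orange',m.sum(),Q.mean(0),Q.min(0),Q.max(0))
    if n=='top' or 1:
        T=Q[Q[:,2]>.13]
        if len(T)>5:
            vx=cv2.fitLine(T[:,:2].astype(np.float32),cv2.DIST_HUBER,0,.01,.01).ravel();print(' top edge dir',vx,'yaw',np.arctan(-vx[0]/vx[1]),T.min(0),T.max(0))
    # easel panel
    m=box(.46,.62,-.31,-.11,.035,.13)
    Q=P[m]
    # RANSAC plane
    rng=np.random.default_rng(0);best=None
    for i in range(1500):
        a=Q[rng.choice(len(Q),3,False)];nn=np.cross(a[1]-a[0],a[2]-a[0]);l=np.linalg.norm(nn)
        if l<1e-6: continue
        nn/=l
        if abs(abs(nn[2])-.5)>.12: continue
        k=abs((Q-a[0])@nn)<.0025
        if best is None or k.sum()>best.sum(): best=k
    I=Q[best];mu=I.mean(0);nn=np.linalg.svd(I-mu)[2][2];nn*=np.sign(nn[2])
    print(' panel',len(Q),best.sum(),mu,nn,'yaw',np.arctan2(nn[1],nn[0]),'lean',np.degrees(np.arcsin(nn[2])),I.min(0),I.max(0))
    g=box(.45,.68,-.33,-.1,.008,.03)
    B=P[g]; r=cv2.minAreaRect((B[:,:2]*1000).astype(np.float32));print(' base rect',g.sum(),r,np.median(B[:,2]))
    g=box(.4,.72,.1,.32,.08,.1); r=cv2.minAreaRect((P[g][:,:2]*1000).astype(np.float32));print(' rack walls',g.sum(),r)
E
```

```text
[[ 0.      0.2981  0.9545]
 [ 0.0001  0.9545 -0.2981]
 [-1.      0.0001 -0.    ]]
top orange 358 [0.5937 0.2142 0.1289] [0.572  0.1584 0.1003] [0.6199 0.2681 0.1496]
 top edge dir [ 0.1642 -0.9864  0.5872  0.2069] yaw 0.16495964 [0.572  0.1584 0.1301] [0.6021 0.2681 0.1496]
 panel 1077 655 [ 0.5315 -0.2107  0.0719] [ 0.8605 -0.0133  0.5093] yaw -0.015450013184273427 lean 30.61818481564709 [ 0.5102 -0.2921  0.035 ] [ 0.5553 -0.1291  0.1085]
 base rect 1516 ((562.53662109375, -207.272216796875), (214.92184448242188, 222.0701904296875), 88.50316619873047) 0.012771276139461607
 rack walls 906 ((552.1339721679688, 207.8480224609375), (258.129150390625, 131.109130859375), 9.327802658081055)
side orange 109 [0.5931 0.2016 0.1307] [0.541  0.1474 0.101 ] [0.6195 0.2618 0.1446]
 top edge dir [ 0.1695 -0.9855  0.5855  0.2189] yaw 0.17034289 [0.5744 0.1555 0.1301] [0.6044 0.2618 0.1446]
 panel 1052 704 [ 0.5311 -0.2189  0.0711] [ 0.862  -0.0159  0.5066] yaw -0.018479217226431883 lean 30.43962133412973 [ 0.5099 -0.2929  0.0351] [ 0.5531 -0.132   0.1047]
 base rect 1649 ((541.6134643554688, -212.97640991210938), (172.0276336669922, 149.2086639404297), 89.38140106201172) 0.011369845776944665
 rack walls 560 ((551.8480224609375, 206.81301879882812), (257.3186340332031, 138.3227996826172), 9.245614051818848)
```

```bash
cat >> h.py <<'E'
def plate(yaw):  # plate axes x(normal), y, z
    c,s=np.cos(yaw),np.sin(yaw)
    z=np.array([-.5*c,-.5*s,.866025]);n=np.array([.866025*c,.866025*s,.5])
    return n,np.cross(z,n),z
def tool(yaw):   # x=-z, y=+n
    n,y,z=plate(yaw);return np.stack([-z,n,np.cross(-z,n)],1)
def rows(p1,R1,n,grip,p0=None,R0=None):
    o=get_obs()
    p0=o['eef_pos'] if p0 is None else p0
    R0=R.from_quat(o['tool_rot']).as_matrix() if R0 is None else R0
    rv=R.from_matrix(R0.T@R1).as_rotvec()
    out=[];p=p0.copy();Rc=R.from_matrix(R0)
    for i in range(n):
        s=Rc.inv().apply(p0+(p1-p0)*(i+1)/n-p)*1000
        s=np.round(s,1);t=np.round(rv/n,4)
        out.append([*s.tolist(),*t.tolist(),grip]);p=p+Rc.apply(s/1000);Rc=Rc*R.from_rotvec(t)
    print(str(out).replace(' ',''));return out
YR=.163;AT=np.array([.5866,.2132,.1426]);YE=-.017;SEAT=np.array([.5615,-.211,.03])
E
python3 - <<'E'
from h import *
n,y,z=plate(YR)
rows(AT+.12*z,tool(YR),20,0.0)
E
```

```text
[[-0.8,-7.4,22.1,0.0539,-0.0145,0.0234,0.0],[-0.6,-6.2,22.6,0.0539,-0.0145,0.0234,0.0],[-0.4,-5.0,22.8,0.0539,-0.0145,0.0234,0.0],[-0.1,-3.7,23.0,0.0539,-0.0145,0.0234,0.0],[0.1,-2.5,23.3,0.0539,-0.0145,0.0234,0.0],[0.4,-1.3,23.3,0.0539,-0.0145,0.0234,0.0],[0.7,0.1,23.3,0.0539,-0.0145,0.0234,0.0],[1.0,1.2,23.4,0.0539,-0.0145,0.0234,0.0],[1.5,2.5,23.1,0.0539,-0.0145,0.0234,0.0],[1.8,3.7,23.0,0.0539,-0.0145,0.0234,0.0],[2.3,4.8,22.8,0.0539,-0.0145,0.0234,0.0],[2.8,6.1,22.4,0.0539,-0.0145,0.0234,0.0],[3.2,7.1,22.0,0.0539,-0.0145,0.0234,0.0],[3.7,8.3,21.5,0.0539,-0.0145,0.0234,0.0],[4.2,9.3,21.0,0.0539,-0.0145,0.0234,0.0],[4.8,10.3,20.5,0.0539,-0.0145,0.0234,0.0],[5.3,11.2,19.7,0.0539,-0.0145,0.0234,0.0],[5.8,12.2,19.1,0.0539,-0.0145,0.0234,0.0],[6.5,13.1,18.2,0.0539,-0.0145,0.0234,0.0],[7.0,13.8,17.5,0.0539,-0.0145,0.0234,0.0]]
```

{"op": "play_rows", "data": {"plan": [[-1, -7.5, 22, 0.054, -0.0145, 0.0235, 0], [-1, -6, 22.5, 0.054, -0.0145, 0.0235, 0], [0, -5, 23, 0.054, -0.0145, 0.0235, 0], [0, -3.5, 23, 0.054, -0.0145, 0.0235, 0], [0, -2.5, 23, 0.054, -0.0145, 0.0235, 0], [0.5, -1.5, 23.5, 0.054, -0.0145, 0.0235, 0], [0.5, 0, 23.5, 0.054, -0.0145, 0.0235, 0], [1, 1, 23.5, 0.054, -0.0145, 0.0235, 0], [1.5, 2.5, 23, 0.054, -0.0145, 0.0235, 0], [2, 3.5, 23, 0.054, -0.0145, 0.0235, 0], [2.5, 5, 23, 0.054, -0.0145, 0.0235, 0], [3, 6, 22.5, 0.054, -0.0145, 0.0235, 0], [3, 7, 22, 0.054, -0.0145, 0.0235, 0], [3.5, 8.5, 21.5, 0.054, -0.0145, 0.0235, 0], [4, 9.5, 21, 0.054, -0.0145, 0.0235, 0], [5, 10.5, 20.5, 0.054, -0.0145, 0.0235, 0], [5.5, 11, 19.5, 0.054, -0.0145, 0.0235, 0], [6, 12, 19, 0.054, -0.0145, 0.0235, 0], [6.5, 13, 18, 0.054, -0.0145, 0.0235, 0], [7, 14, 17.5, 0.054, -0.0145, 0.0235, 0]]}}

```text
clock: 2.67
eef_pos: [0.528, 0.2023, 0.2463]
tool_rot: [0.583, 0.4, -0.303, 0.639]
ft_force: [0.1, 0.1, -0.1]
grip_width: 0.0426
```

```bash
python3 - <<'E'
from h import *
np.set_printoptions(precision=4,suppress=True)
n,y,z=plate(YR);o=get_obs()
T=R.from_quat(o['tool_rot']).as_matrix()
print(o['clock'],o['eef_pos'],AT+.12*z,o['grip_width'],o['joint_pos'],R.from_matrix(tool(YR).T@T).as_rotvec())
c=camera('wrist');save(c,'w1')
for t in ['amber_top','amber','blue_top']: print(t,[(x['centre'],round(x['confidence'],2)) for x in pinpoint(t,c)])
P=cloud(c);hsv=cv2.cvtColor(c['frame'],cv2.COLOR_RGB2HSV).astype(int)
m=(c['depth']>0)&(hsv[...,1]>150)&(hsv[...,0]<20)&(P[...,2]>.08)&(P[...,2]<.17)&(abs(P[...,0]-.59)<.05)&(abs(P[...,1]-.21)<.08)
L=(P[m]-AT)@np.stack([n,y,z],1)
print(m.sum(),np.percentile(L,[1,10,50,90,99],axis=0)*1000)
top=L[L[:,2]>np.percentile(L[:,2],95)-.004];print('top face',len(top),np.percentile(top,[2,50,98],axis=0)*1000,np.polyfit(top[:,1],top[:,0],1))
E
```

```text
2.6667 [0.528  0.2023 0.2463] [0.5274 0.2035 0.2465] 0.04258430895387734 [ 0.4404  0.0022 -0.3751  0.6845 -0.1393  1.8166] [ 0.0043 -0.0013  0.0025]
amber_top [([0.5843, 0.2176, 0.1417], 0.82)]
amber [([0.6521, 0.2241, 0.0289], 0.86), ([0.5054, 0.1981, 0.0277], 0.69)]
blue_top [([0.5106, 0.2035, 0.1396], 0.72)]
1174 [[ -7.0309 -51.7385 -52.6055]
 [ -6.0539 -40.5142  -2.3117]
 [ -2.3017   6.9135  -0.9753]
 [  1.9007  48.4221  -0.0217]
 [  3.3096  57.1445   0.8563]]
top face 1078 [[ -6.893  -49.6883  -2.3097]
 [ -2.5991   6.1099  -0.9045]
 [  1.9356  55.4167   0.6381]] [-0.0055 -0.0026]
```

View pics/w1.png

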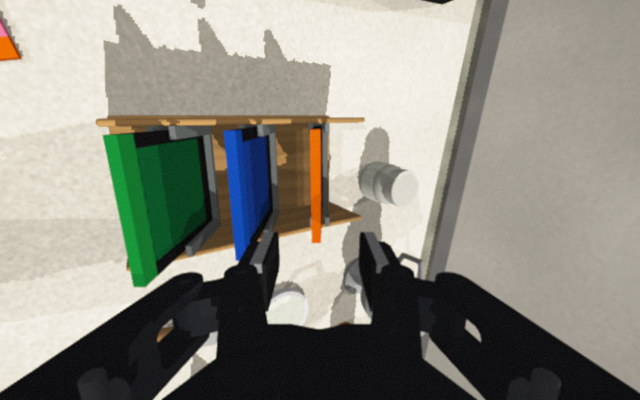

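The wrist view shows the orange edge at (316,185), between the fingers. It sits about 2 mm to -n and 3 mm to +y of my estimate, so I correct for that and descend along the slope.

```bash
python3 - <<'E'
from h import *
n,y,z=plate(YR);A=AT-.0022*n+.003*y-.0005*z
print(A);o=get_obs()
rows(A-.030*z,tool(YR),14,0.0)
E
sed -i 's/AT=np.array(\[.*1426\])/AT=np.array([.5866,.2132,.1426])+plate(.163)[0]*-.0022+plate(.163)[1]*.003-plate(.163)[2]*.0005/' h.py; tail -1 h.py
```

```text
[0.58447985 0.21589162 0.14106699]
[[10.7,-0.1,-0.3,-0.0001,0.0,-0.0,0.0],[10.7,-0.1,-0.2,-0.0001,0.0,-0.0,0.0],[10.8,-0.1,-0.3,-0.0001,0.0,-0.0,0.0],[10.7,-0.1,-0.2,-0.0001,0.0,-0.0,0.0],[10.7,-0.1,-0.3,-0.0001,0.0,-0.0,0.0],[10.7,-0.1,-0.2,-0.0001,0.0,-0.0,0.0],[10.8,-0.1,-0.3,-0.0001,0.0,-0.0,0.0],[10.7,-0.1,-0.2,-0.0001,0.0,-0.0,0.0],[10.7,-0.1,-0.3,-0.0001,0.0,-0.0,0.0],[10.7,-0.1,-0.2,-0.0001,0.0,-0.0,0.0],[10.8,-0.1,-0.3,-0.0001,0.0,-0.0,0.0],[10.7,-0.1,-0.2,-0.0001,0.0,-0.0,0.0],[10.7,-0.1,-0.3,-0.0001,0.0,-0.0,0.0],[10.7,-0.1,-0.2,-0.0001,0.0,-0.0,0.0]]
YR=.163;AT=np.array([.5866,.2132,.1426])+plate(.163)[0]*-.0022+plate(.163)[1]*.003-plate(.163)[2]*.0005;YE=-.017;SEAT=np.array([.5615,-.211,.03])
```

{"op": "play_rows", "data": {"plan": [[10.5, -1.5, -3.5, 0, 0, 0, 0], [15, 0, 0, 0, 0, 0, 0], [15, 0, 0, 0, 0, 0, 0], [15, 0, 0, 0, 0, 0, 0], [15, 0, 0, 0, 0, 0, 0], [15, 0, 0, 0, 0, 0, 0], [15, 0, 0, 0, 0, 0, 0], [15, 0, 0, 0, 0, 0, 0], [15, 0, 0, 0, 0, 0, 0], [10, 0, 0, 0, 0, 0, 0], [9.5, 0, 0, 0, 0, 0, 0], [0, 0, 0, 0, 0, 0, 0]]}}

```text
clock: 3.87
eef_pos: [0.599, 0.2189, 0.1137]
tool_rot: [0.581, 0.402, -0.303, 0.639]
ft_force: [0.2, 0.3, 0.2]
grip_width: 0.0428
```

```bash
python3 - <<'E'
from h import *
np.set_printoptions(precision=4,suppress=True)
n,y,z=plate(YR);o=get_obs()
print((o['eef_pos']-AT)@np.stack([n,y,z],1)*1000,o['ft_force'],o['joint_pos'])
c=camera('wrist');save(c,'w2')
E
```

```text
[ -0.831    0.6013 -31.109 ] [0.2301 0.2896 0.2315] [ 0.4083  0.2841 -0.4255  0.3522 -0.122   1.7847]
```

View pics/w2.png

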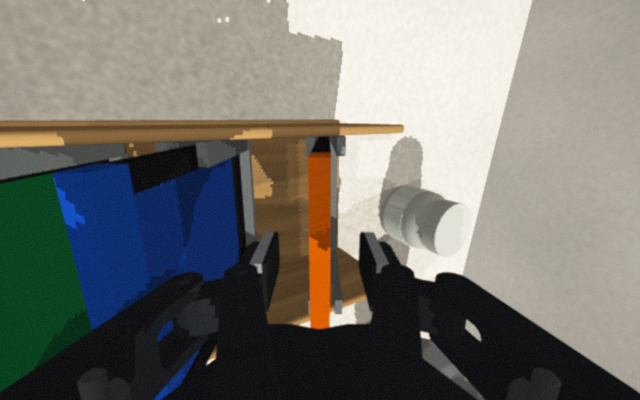

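The orange edge is at column 319, centred between the fingers (265 and 370). Closing.

{"op": "play_rows", "data": {"plan": [[0, 0, 0, 0, 0, 0, 0.4], [0, 0, 0, 0, 0, 0, 0.7], [0, 0, 0, 0, 0, 0, 1], [0, 0, 0, 0, 0, 0, 1], [0, 0, 0, 0, 0, 0, 1], [0, 0, 0, 0, 0, 0, 1], [0, 0, 0, 0, 0, 0, 1], [0, 0, 0, 0, 0, 0, 1]]}}

```text
clock: 4.58
eef_pos: [0.6001, 0.2189, 0.1169]
tool_rot: [0.583, 0.401, -0.302, 0.639]
ft_force: [-3.0, 0.4, 6.1]
grip_width: 0.0079
```

{"op": "play_rows", "data": {"plan": [[-3, 0, 0, 0, 0, 0, 1], [-4, 0, 0, 0, 0, 0, 1], [-6, 0, 0, 0, 0, 0, 1], [-7, 0, 0, 0, 0, 0, 1]]}}

```text
clock: 4.92
eef_pos: [0.5898, 0.2169, 0.1332]
tool_rot: [0.582, 0.401, -0.303, 0.639]
ft_force: [2.9, 0.8, -1.7]
grip_width: 0.0077
```

```bash
python3 - <<'E'
from h import *
np.set_printoptions(precision=4,suppress=True)
n,y,z=plate(YR);o=get_obs()
print((o['eef_pos']-AT)@np.stack([n,y,z],1)*1000,o['ft_force'],o['ft_torque'],R.from_matrix(tool(YR).T@R.from_quat(o['tool_rot']).as_matrix()).as_rotvec())
E
```

```text
[ 0.7393  0.0966 -9.5603] [ 2.8541  0.7504 -1.748 ] [-0.0368  0.0497  0.1467] [ 0.0015 -0.0008  0.0014]
```

{"op": "play_rows", "data": {"plan": [[-10, 0, 0, 0, 0, 0, 1], [-12, 0, 0, 0, 0, 0, 1], [-12, 0, 0, 0, 0, 0, 1], [-12, 0, 0, 0, 0, 0, 1], [-12, 0, 0, 0, 0, 0, 1], [-12, 0, 0, 0, 0, 0, 1], [-12, 0, 0, 0, 0, 0, 1], [-12, 0, 0, 0, 0, 0, 1], [-12, 0, 0, 0, 0, 0, 1], [-12, 0, 0, 0, 0, 0, 1], [-12, 0, 0, 0, 0, 0, 1], [-12, 0, 0, 0, 0, 0, 1], [-10, 0, 0, 0, 0, 0, 1], [-6, 0, 0, 0, 0, 0, 1], [0, 0, 0, 0, 0, 0, 1], [0, 0, 0, 0, 0, 0, 1]]}}

```text
clock: 6.25
eef_pos: [0.5113, 0.2041, 0.2697]
tool_rot: [0.582, 0.401, -0.302, 0.639]
ft_force: [-0.4, -0.3, -1.7]
grip_width: 0.008
```

```bash
python3 - <<'E'
from h import *
np.set_printoptions(precision=4,suppress=True)
n,y,z=plate(YR);o=get_obs();M=R.from_quat(o['tool_rot']).as_matrix()
print((o['eef_pos']-AT)@np.stack([n,y,z],1)*1000,o['ft_force'],o['joint_pos'],R.from_matrix(tool(YR).T@M).as_rotvec())
c=camera('wrist');save(c,'w3')
P=cloud(c);hsv=cv2.cvtColor(c['frame'],cv2.COLOR_RGB2HSV).astype(int)
L=(P-o['eef_pos'])@M
m=(c['depth']>0)&(hsv[...,1]>150)&(hsv[...,0]<20)&(abs(L[...,1])<.02)&(abs(L[...,2])<.09)&(L[...,0]>-.06)
Q=L[m];print('orange in tool mm',m.sum(),np.percentile(Q,[2,50,98],axis=0)*1000,'slopes',np.polyfit(Q[:,2],Q[:,0],1),np.polyfit(Q[:,2],Q[:,1],1))
s=camera('side');save(s,'s1')
P=cloud(s);hsv=cv2.cvtColor(s['frame'],cv2.COLOR_RGB2HSV).astype(int)
m=(s['depth']>0)&(abs(P[...,0]-.55)<.12)&(abs(P[...,1]-.21)<.08)&(P[...,2]>.155)
L=(P[m]-o['eef_pos'])@M
L=L[(abs(L[:,1])<.04)&(L[:,0]>-.02)]
print('side: plate in tool',len(L),np.percentile(L,[2,50,98],axis=0)*1000)
E
```

```text
[  0.122    0.2713 148.4673] [-0.4169 -0.3227 -1.665 ] [ 0.4614 -0.0421 -0.3541  0.7533 -0.1483  1.8324] [ 0.0014 -0.0005  0.0014]
orange in tool mm 3798 [[-33.8891  -4.1956 -53.6474]
 [-28.5033   0.301  -18.5088]
 [233.4479   4.792   26.66  ]] slopes [ 0.5203 -0.0129] [-0.0172 -0.0001]
side: plate in tool 265 [[-18.2379 -13.815  -46.426 ]
 [ 43.1229   1.7996  23.523 ]
 [ 99.9887  12.3414  60.2535]]
```

View pics/w3.png

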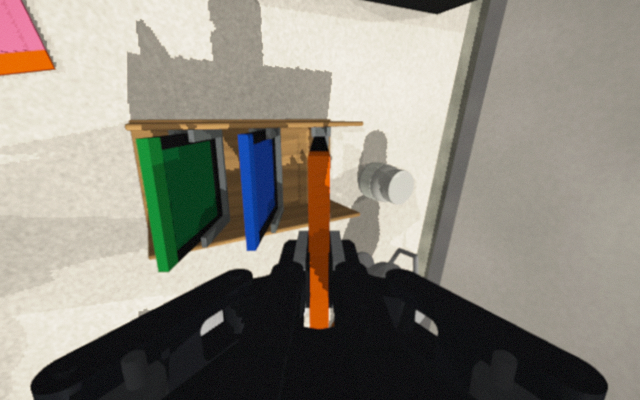

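The plate is held straight and fully out of the rack: its top edge is 28.5 mm behind the TCP, so the bottom is ~101 mm ahead. Green and blue are still in their slots. Next I traverse to above the easel.

```bash
python3 - <<'E'
from h import *
n,y,z=plate(YE)
p=SEAT+(.1015+.15)*z+.012*n;print(p)
rows(p,tool(YE),20,1)
E
```

```text
[ 0.44615897 -0.20903901  0.25380529]
[[-2.6,-6.0,19.9,0.0077,-0.0045,0.0,1],[-2.5,-5.9,19.9,0.0077,-0.0045,0.0,1],[-2.5,-5.7,20.0,0.0077,-0.0045,0.0,1],[-2.3,-5.6,20.0,0.0077,-0.0045,0.0,1],[-2.3,-5.4,20.1,0.0077,-0.0045,0.0,1],[-2.2,-5.3,20.1,0.0077,-0.0045,0.0,1],[-2.0,-5.1,20.2,0.0077,-0.0045,0.0,1],[-2.0,-4.9,20.2,0.0077,-0.0045,0.0,1],[-1.9,-4.8,20.3,0.0077,-0.0045,0.0,1],[-1.8,-4.7,20.3,0.0077,-0.0045,0.0,1],[-1.7,-4.5,20.4,0.0077,-0.0045,0.0,1],[-1.6,-4.3,20.4,0.0077,-0.0045,0.0,1],[-1.6,-4.1,20.4,0.0077,-0.0045,0.0,1],[-1.4,-4.1,20.5,0.0077,-0.0045,0.0,1],[-1.3,-3.8,20.5,0.0077,-0.0045,0.0,1],[-1.3,-3.7,20.6,0.0077,-0.0045,0.0,1],[-1.2,-3.5,20.6,0.0077,-0.0045,0.0,1],[-1.0,-3.4,20.6,0.0077,-0.0045,0.0,1],[-1.0,-3.2,20.6,0.0077,-0.0045,0.0,1],[-0.9,-3.1,20.7,0.0077,-0.0045,0.0,1]]
```

View pics/s1.png

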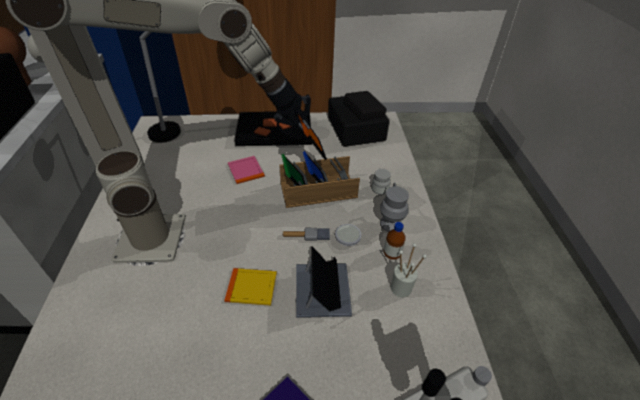

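The side view shows the plate clear of the rack at (310,135) with both other plates seated and nothing in the way.

{"op": "play_rows", "data": {"plan": [[-2.5, -6, 20, 0.0077, -0.0045, 0, 1], [-2.5, -6, 20, 0.0077, -0.0045, 0, 1], [-2.5, -5.5, 20, 0.0077, -0.0045, 0, 1], [-2.5, -5.5, 20, 0.0077, -0.0045, 0, 1], [-2.5, -5.5, 20, 0.0077, -0.0045, 0, 1], [-2, -5.5, 20, 0.0077, -0.0045, 0, 1], [-2, -5, 20, 0.0077, -0.0045, 0, 1], [-2, -5, 20, 0.0077, -0.0045, 0, 1], [-2, -5, 20.5, 0.0077, -0.0045, 0, 1], [-2, -4.5, 20.5, 0.0077, -0.0045, 0, 1], [-1.5, -4.5, 20.5, 0.0077, -0.0045, 0, 1], [-1.5, -4.5, 20.5, 0.0077, -0.0045, 0, 1], [-1.5, -4, 20.5, 0.0077, -0.0045, 0, 1], [-1.5, -4, 20.5, 0.0077, -0.0045, 0, 1], [-1.5, -4, 20.5, 0.0077, -0.0045, 0, 1], [-1.5, -3.5, 20.5, 0.0077, -0.0045, 0, 1], [-1, -3.5, 20.5, 0.0077, -0.0045, 0, 1], [-1, -3.5, 20.5, 0.0077, -0.0045, 0, 1], [-1, -3, 20.5, 0.0077, -0.0045, 0, 1], [-1, -3, 20.5, 0.0077, -0.0045, 0, 1]]}}

```text
clock: 8.02
eef_pos: [0.4458, -0.2097, 0.2537]
tool_rot: [0.616, 0.348, -0.359, 0.609]
ft_force: [0.2, -0.6, -1.3]
grip_width: 0.0078
```

{"op": "play_rows", "data": {"plan": [[0, 0, 0, 0, 0, 0, 1], [0, 0, 0, 0, 0, 0, 1]]}}

```text
clock: 8.18
eef_pos: [0.446, -0.2095, 0.2537]
tool_rot: [0.616, 0.348, -0.36, 0.609]
ft_force: [0.2, 0.6, -2.9]
grip_width: 0.008
```

```bash
python3 - <<'E'
from h import *
np.set_printoptions(precision=4,suppress=True)
n,y,z=plate(YE);E=np.stack([n,y,z],1);o=get_obs();M=R.from_quat(o['tool_rot']).as_matrix()
print('tcp rel seat',(o['eef_pos']-SEAT)@E*1000,o['ft_force'],o['joint_pos'],R.from_matrix(tool(YE).T@M).as_rotvec())
c=camera('wrist');save(c,'w4')
P=cloud(c);hsv=cv2.cvtColor(c['frame'],cv2.COLOR_RGB2HSV).astype(int)
L=(P-o['eef_pos'])@M
m=(c['depth']>0)&(hsv[...,1]>150)&(hsv[...,0]<20)&(abs(L[...,1])<.015)&(abs(L[...,2])<.09)&(abs(L[...,0]+.03)<.012)
Q=L[m];print('orange in tool mm',m.sum(),np.percentile(Q,[2,50,98],axis=0)*1000,'slopes',np.polyfit(Q[:,2],Q[:,0],1),np.polyfit(Q[:,2],Q[:,1],1))
for t in ['easel','easel_seat']: print(t,[(x['centre'],round(x['confidence'],2)) for x in pinpoint(t,c)])
s=camera('top');save(s,'t1')
P=cloud(s);L=(P-SEAT)@E
# panel/ledge in easel frame from wrist cam
Lw=(cloud(c)-SEAT)@E;d=c['depth']>0
for nm,LL,dd in [('wrist',Lw,d),('top',L,s['depth']>0)]:
    pm=dd&(LL[...,2]>.02)&(LL[...,2]<.08)&(abs(LL[...,0]+.0045)<.008)&(abs(LL[...,1])<.075)
    lm=dd&(abs(LL[...,2])<.006)&(LL[...,0]>.0)&(LL[...,0]<.016)&(abs(LL[...,1])<.075)
    a=LL[dd&(abs(LL[...,0]+.0045)<.008)&(LL[...,2]>.02)&(LL[...,2]<.095)&(abs(LL[...,1])<.095)]
    print(nm,'panel n',pm.sum(),np.median(LL[pm][:,0])*1000 if pm.any() else 0,'ledge z',lm.sum(),np.median(LL[lm][:,2])*1000 if lm.any() else 0,np.percentile(a[:,1:],[1,99],axis=0)*1000 if len(a) else 0)
    if pm.sum()>50: print('  slope n/y',np.polyfit(LL[pm][:,1],LL[pm][:,0],1))
E
```

```text
tcp rel seat [ 11.7609  -0.4742 251.4828] [ 0.2225  0.5713 -2.934 ] [-0.6123 -0.1134 -0.4528  0.7855  0.2834  1.0428] [ 0.0024 -0.0007 -0.0005]
orange in tool mm 3633 [[-34.224   -3.8768 -53.505 ]
 [-28.6594   0.1649 -19.0126]
 [-26.9898   4.5547  24.977 ]] slopes [-0.0105 -0.0289] [0.0007 0.0003]
easel [([0.5647, -0.2116, -0.0005], 0.64)]
easel_seat [([0.5617, -0.2114, 0.0315], 0.81)]
wrist panel n 291 -4.153777116603873 ledge z 284 -0.5846211257339695 [[-62.8348  22.8767]
 [ 79.3457  86.0245]]
  slope n/y [ 0.0026 -0.0046]
top panel n 459 -4.743857812879441 ledge z 246 0.584525650498838 [[-79.4427  21.4458]
 [ 78.7573  88.9084]]
  slope n/y [ 0.0024 -0.0048]
```

View pics/w4.png

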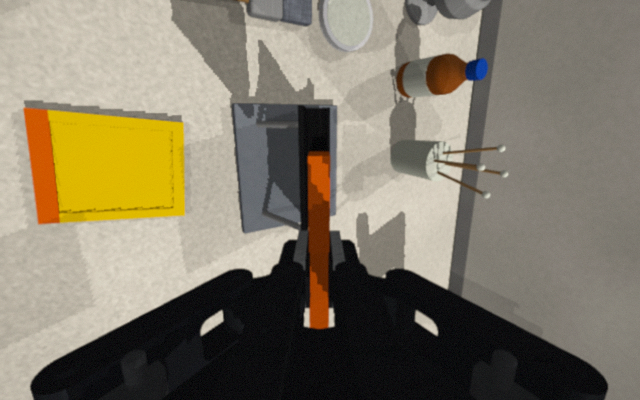

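The wrist view shows the plate lined up over the easel, with the panel strip at (317,165) below it. Panel and ledge measurements agree with my seat to within 1 mm. Descending.

{"op": "play_rows", "data": {"plan": [[8, -2, 0, 0, 0, 0, 1], [12, -2, 0, 0, 0, 0, 1], [12, -2, 0, 0, 0, 0, 1], [12, 0, 0, 0, 0, 0, 1], [12, 0, 0, 0, 0, 0, 1], [12, 0, 0, 0, 0, 0, 1], [12, 0, 0, 0, 0, 0, 1], [12, 0, 0, 0, 0, 0, 1], [12, 0, 0, 0, 0, 0, 1], [12, 0, 0, 0, 0, 0, 1], [12, 0, 0, 0, 0, 0, 1], [8, 0, 0, 0, 0, 0, 1], [6, 0, 0, 0, 0, 0, 1], [4, 0, 0, 0, 0, 0, 1], [3, 0, 0, 0, 0, 0, 1], [0, 0, 0, 0, 0, 0, 1], [0, 0, 0, 0, 0, 0, 1]]}}

```text
clock: 9.8
eef_pos: [0.5161, -0.2098, 0.1231]
tool_rot: [0.615, 0.348, -0.358, 0.61]
ft_force: [0.5, -0.8, -0.9]
grip_width: 0.0082
```

```bash
cat > st.py <<'E'
from h import *
np.set_printoptions(precision=4,suppress=True)
n,y,z=plate(YE);E=np.stack([n,y,z],1);o=get_obs();M=R.from_quat(o['tool_rot']).as_matrix()
print('tcp rel seat',(o['eef_pos']-SEAT)@E*1000,'force n,y,z',o['ft_force']@E,R.from_matrix(tool(YE).T@M).as_rotvec(),o['grip_width'])
E
python3 st.py
```

```text
tcp rel seat [  7.1863   0.3864 103.3456] force n,y,z [-0.0464 -0.7492 -1.0683] [-0.0004 -0.0005  0.0018] 0.008199930600897725
```

{"op": "play_rows", "data": {"plan": [[0, -2, 0, 0, 0, 0, 1], [0, -2, 0, 0, 0, 0, 1], [0, -1.5, 0, 0, 0, 0, 1], [1, -1, 0, 0, 0, 0, 1], [1, 0, 0, 0, 0, 0, 1], [1, 0, 0, 0, 0, 0, 1], [0, 0, 0, 0, 0, 0, 1], [0, 0, 0, 0, 0, 0, 1]]}}

```text
clock: 10.47
eef_pos: [0.5119, -0.21, 0.1177]
tool_rot: [0.616, 0.347, -0.358, 0.61]
ft_force: [-5.4, -0.4, 5.7]
grip_width: 0.0083
```

```bash
python3 st.py
```

```text
tcp rel seat [  0.8442   0.1386 100.7643] force n,y,z [-1.8076 -0.5226  7.6304] [-0.0002 -0.001   0.0022] 0.00826509717799217
```

{"op": "play_rows", "data": {"plan": [[0, -0.5, 0, 0, 0, 0, 1], [0, -0.5, 0, 0, 0, 0, 1], [0, -0.5, 0, 0, 0, 0, 1], [0, 0, 0, 0, 0, 0, 1], [0, 0, 0, 0, 0, 0, 1]]}}

```text
clock: 10.88
eef_pos: [0.5116, -0.21, 0.1175]
tool_rot: [0.616, 0.347, -0.358, 0.611]
ft_force: [-3.4, 0.4, 6.1]
grip_width: 0.008
```

```bash
cat >> st.py <<'E'
import sys
for nm in sys.argv[1:]:
    s=camera(nm.split('_')[0]);L=(cloud(s)-SEAT)@E;d=s['depth']>0
    hsv=cv2.cvtColor(s['frame'],cv2.COLOR_RGB2HSV).astype(int)
    save({'frame':cv2.resize(s['frame'][110:310,200:420] if nm[:4]=='side' else s['frame'],(660,600) if nm[:4]=='side' else (640,400))},nm)
    m=d&(abs(L[...,0]-.003)<.012)&(abs(L[...,1])<.045)&(L[...,2]>.01)&(L[...,2]<.12)
    q=L[m];print(nm,'front face n',m.sum(),np.median(q[:,0])*1000,'n vs z',np.polyfit(q[:,2],q[:,0],1),'n vs y',np.polyfit(q[:,1],q[:,0],1))
    m=d&(abs(L[...,0])<.015)&(abs(L[...,1])<.08)&(L[...,2]>.115)&(hsv[...,1]>150)&(hsv[...,0]<20)
    q=L[m]
    if len(q): print('  orange',len(q),np.percentile(q,[2,50,98],axis=0)*1000)
E
python3 st.py side_a top_a
```

```text
tcp rel seat [  0.5064   0.1635 100.7526] force n,y,z [0.1048 0.3649 7.0084] [-0.0011 -0.0007  0.0042] 0.007995891330363712
side_a front face n 466 1.9931072505231344 n vs z [0.0163 0.0014] n vs y [0.0025 0.0024]
  orange 127 [[ -5.0843 -59.4534 116.4123]
 [  2.2628 -31.1894 128.3461]
 [  4.9257  49.1936 132.2051]]
top_a front face n 405 2.6407347493278137 n vs z [0.0045 0.0025] n vs y [-0.0031  0.0028]
  orange 120 [[ -3.5031 -52.8561 116.7612]
 [  3.0489  19.5021 128.5512]
 [  5.6597  51.3022 135.0755]]
```

View pics/side_a.png

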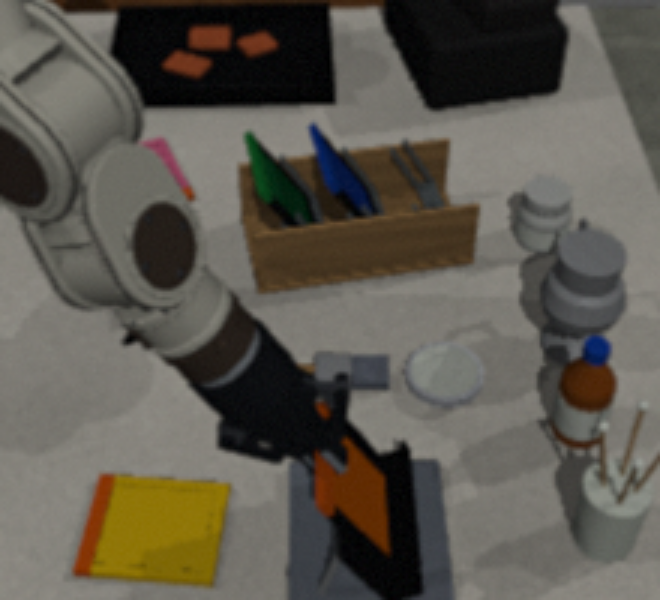

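The plate rests on the ledge (about 7 N) with its back against the panel. Releasing.

{"op": "play_rows", "data": {"plan": [[0, 0, 0, 0, 0, 0, 0.7], [0, 0, 0, 0, 0, 0, 0.5], [0, 0, 0, 0, 0, 0, 0.3], [0, 0, 0, 0, 0, 0, 0.3], [0, 0, 0, 0, 0, 0, 0.3], [0, 0, 0, 0, 0, 0, 0.3]]}}

```text
clock: 11.48
eef_pos: [0.5105, -0.2096, 0.116]
tool_rot: [0.615, 0.348, -0.358, 0.61]
ft_force: [0.6, -0.5, -0.2]
grip_width: 0.03
```

```bash
python3 st.py side_b top_b
```

```text
tcp rel seat [ -1.1723   0.4872 100.0343] force n,y,z [ 0.3892 -0.4776 -0.4765] [-0.0003 -0.0002  0.0012] 0.030047118234715765
side_b front face n 432 1.945312310429357 n vs z [0.005  0.0019] n vs y [0.0057 0.0022]
  orange 138 [[ -4.3789 -58.9922 115.1572]
 [  2.4865 -27.0483 127.6733]
 [ 13.2163  18.6297 146.8886]]
top_b front face n 381 2.527888677862071 n vs z [-0.004   0.0029] n vs y [0.0022 0.0026]
  orange 129 [[ -3.6126 -53.3643 115.705 ]
 [  3.1082  16.3195 128.0764]
 [  6.0202  51.8385 135.1777]]
```

Plate is unchanged. Retreating straight back along the slope.

{"op": "play_rows", "data": {"plan": [[-3, 1, 0, 0, 0, 0, 0.3], [-6, 0, 0, 0, 0, 0, 0.3], [-10, 0, 0, 0, 0, 0, 0.3], [-12, 0, 0, 0, 0, 0, 0.3], [-15, 0, 0, 0, 0, 0, 0.3], [-15, 0, 0, 0, 0, 0, 0.3], [-15, 0, 0, 0, 0, 0, 0.3], [-15, 0, 0, 0, 0, 0, 0.3], [-15, 0, 0, 0, 0, 0, 0.3], [-15, 0, 0, 0, 0, 0, 0.3], [-10, 0, 0, 0, 0, 0, 0.3], [0, 0, 0, 0, 0, 0, 0.3], [0, 0, 0, 0, 0, 0, 0.3]]}}

```text
clock: 12.67
eef_pos: [0.4459, -0.2089, 0.2311]
tool_rot: [0.615, 0.347, -0.358, 0.61]
ft_force: [-0.5, 0.5, 0.4]
grip_width: 0.0295
```

```bash
python3 st.py side_c top_c wrist_c; python3 - <<'E'
from h import *
c=camera('top')
for t in ['amber_top','amber','green_top','blue_top']: print(t,[(np.round(x['centre'],4),round(x['confidence'],2)) for x in pinpoint(t,c)])
n,y,z=plate(YE);print('expected',SEAT,SEAT+.13*z)
a=cv2.imread('pics/side_c.png');b=cv2.imread('pics/wrist_c.png')
cv2.imwrite('pics/fin.png',np.hstack([cv2.resize(a,(400,364)),cv2.copyMakeBorder(cv2.resize(b,(400,250)),0,114,0,0,0)]))
E
```

```text
tcp rel seat [  0.4489   0.1387 232.0031] force n,y,z [-0.2576  0.5051  0.5872] [-0.0005 -0.0017  0.0034] 0.02946856890517063
side_c front face n 536 1.88532591334414 n vs z [0.0006 0.0019] n vs y [0.0037 0.002 ]
  orange 207 [[ -4.9571 -58.5761 115.2857]
 [  2.5586 -10.8954 127.4142]
 [  4.7677  46.7501 131.3083]]
top_c front face n 520 2.4524925984862325 n vs z [-0.0039  0.0028] n vs y [-0.0011  0.0026]
  orange 191 [[ -3.2627 -51.9188 116.1615]
 [  2.8913   0.2034 128.3607]
 [  5.8705  51.2632 134.7046]]
wrist_c front face n 338 -6.783357991798852 n vs z [-0.0229 -0.0049] n vs y [ 0.0058 -0.0068]
  orange 1240 [[ -3.7628 -53.6015 127.7881]
 [  0.7295   3.9143 129.388 ]
 [  4.5486  52.5952 275.5346]]
amber_top [(array([ 0.2753, -0.1863,  0.0038]), 0.93), (array([ 0.4965, -0.2114,  0.1427]), 0.92), (array([0.3076, 0.273 , 0.0044]), 0.78)]
amber [(array([ 0.4022, -0.2033,  0.0056]), 0.79), (array([0.2566, 0.395 , 0.0022]), 0.77), (array([ 0.5644, -0.2141,  0.0284]), 0.76)]
green_top [(array([0.4341, 0.1901, 0.1407]), 0.76)]
blue_top [(array([0.5132, 0.2014, 0.1384]), 0.72)]
expected [ 0.5615 -0.211   0.03  ] [ 0.49650939 -0.20989505  0.14258325]
```

View pics/fin.png

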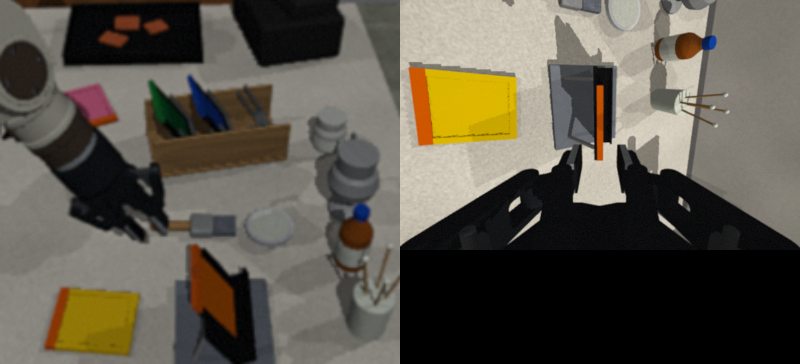

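The plate stands flat on the easel, the gripper is clear of it, and green and blue are in place.

```bash
python3 -c "
from workcell import *
print(job_done())"
```

```text
the job is handed in; nothing more can be done
None
```

The amber plate is standing on the black easel, and I handed the job in just under 13 s into the 46 s limit. I gripped it by the top edge, slid it up its slot until it was clear of the rack, and carried it across. I set it on the ledge (about 7 N) and against the panel before releasing it.

**Plate on easel:** after I let go and backed off, its top edge measured 129–130 mm up the slope (130 expected). It was centred on the seat to a few millimetres. Its face was parallel to the panel within about 0.25 degrees.

**Rest of the scene:** green and blue read within about 4 mm of where they started. The last pictures show nothing else moved. The gripper was about 10 cm clear of the plate, and the forces I read stayed under about 10 N.

**Disagreements:**
- The side and top cameras differed by about 0.6 mm on the plate's face.
- The wrist camera's reading of the plate's face in the last check was not usable, because its line of sight took in the panel; I did not rely on it.
- The networks also reported the pink and yellow look-alikes as amber, as expected; I ignored those.

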